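# Reset the sushi board and take up the fullest salt tin

## Robot

A 6-joint arm with a two-finger parallel gripper is mounted at the origin on the work surface. World frame = base frame: x ahead of the robot, y to its left, z up, the work surface at z = 0. Lengths are in m, angles in degrees, forces in N, time in s.
With the tool pointing down it reaches from about 0.3 to 0.75 m from the base axis. Payload 8.5 kg.
Tool frame: the origin (TCP) lies on the centre line of the jaws, within the pads' length; the fingertips stand 19 mm ahead of it and the grasp point (between the pads) is the TCP (env.tcp_to_tips is the z of the fingertips in the tool frame, in m); z points along the fingers, y is the line along which they close (so a half turn about z gives the same grasp; the last joint's range is limited). The gripper opens to 85 mm and grips with 20 to 120 N. Pads are 22 mm wide; open, the fingers measure 114 mm over their backs; the gripper's body (76 mm by 85 mm) begins 54 mm behind the grasp point. The pads swing forward as they close: fully open they stand 13 mm farther back than shut.
Start: joints at [54.414, 21.807, 74.336, -0, 83.858, -12.336], TCP at [0.217, 0.505, 0.223] pointing down, gripper open.
Joint ranges: [-178.18, 178.18], [-50.72, 133.34], [12.68, 142.11], [-81.47, 261.47], [9.98, 163.14], [-165.26, 165.26]. Speed limits (degrees/s): [136.94, 136.94, 180, 180, 180, 180].

## Interface

Orientations are given as a 3x3 rotation matrix whose columns are the frame's x, y, z axes.
In Python, from rig import env gives the robot as it stands.
- The arm moves only by the tool servo_tool, never from a script. Its argument "steps" is a list of rows, each an object of numbers: "tx", "ty", "tz": the shift along the world's x, y, z in cm; "yaw": the turn about the world's z in degrees; "claw": the finger opening in cm, from 0 to 8.54. In form: [{"tx": .., "ty": .., "tz": .., "yaw": .., "claw": ..}, ...]. A call has 1 to 20 rows; each row shifts and turns the commanded pose from where the row before left it; what a row does not reach is not made up. A row lasts 1/10 s, in which the tool goes at most 50 mm and 8.59 degrees, less where a joint would pass 70% of its speed; a pose out of reach is approached as far as the arm can. A call with a gripper value outside its range is refused whole. The fingers move at their own pace and stop on an object; "newtons" is the grip in N (left out, the last holds). Time passes only in rows, so rows that do not move let the fingers close. It gives the time, the measured TCP pose, the force, the opening and the grip force at its end, in the units of the state.
- env.observe(): the state, without advancing time (a new reading comes with each control period).
- env.get_image(name): name is "scene" or "top"; returns (picture, depth): 400x640x3 uint8, red, green, blue; 400x640 float32, m along the optical axis (not along the pixel's ray), 0 where there is no reading.
- env.camera_model(name): a dict with "fovy" (degrees; the focal length in pixels is half the picture's height over the tangent of half this angle, whatever the lens; pixels are square), "cx", "cy" (the principal point, pixels), "T" (4x4, takes a point from camera to world coordinates). Camera axes: x right, y down, z forward; pixel columns grow to the right and rows downward; lengths in m; the calibration is good to about 2 mm. A picture is of the moment at which its call begins. camera_model takes no time and is no camera call.
- env.close_job(): hands the job in; it is judged then, once.
The state is a dict: "time_s": time; "q": joint angles; "qvel": joint speeds; "joint_efforts": joint torques, N m; "position": TCP position; "tool_rot": TCP orientation; "ft_force": force on the tool from outside, world axes, zero at the start; "wrist_torque": the same for the moment, N m; "grip_width": finger opening in m; "gripper_force": force on a finger pad.
Only numpy, scipy, OpenCV 4.12 (cv2) and the standard library are available. Lean on these libraries where they do the work, as an engineer would, in place of code of your own. Each camera call takes 0.05 s, during which the arm holds its last target. There are 200 camera calls.

## Task

Get the sushi board ready for salting the next fillet: clear the two vegetable ends off the cutting board into the steel scrap pan, then hold the fullest of the three identical closed salt tins upright and still over the cleared board, its underside at least 10 cm above the board - only the weight in the hand tells which it is. Keep the tins upright, leave the two lighter ones standing where you found them, do not shift anything else about, and finish while still holding the tin up.

Things in the scene. Friction and masses are not known exactly. Their poses are not given: they have to be found in the camera images.
- tin_a: one of three closed salt tins that look exactly alike: plain round steel, 65 mm in diameter over the rim of the slip lid (64 mm on the plain wall), 125 mm tall, lid covering the top 30 mm (it stays on). Origin at the centre of the underside, z up. Stands on the steel counter. Filled to different levels: they weigh 0.2 to 0.75 kg and the fullest is at least 0.15 kg heavier than either other. The three change places from run to run; nothing but weight tells them apart
- tin_b: one of three closed salt tins that look exactly alike: plain round steel, 65 mm in diameter over the rim of the slip lid (64 mm on the plain wall), 125 mm tall, lid covering the top 30 mm (it stays on). Origin at the centre of the underside, z up. Stands on the steel counter. Filled to different levels: they weigh 0.2 to 0.75 kg and the fullest is at least 0.15 kg heavier than either other. The three change places from run to run; nothing but weight tells them apart
- tin_c: one of three closed salt tins that look exactly alike: plain round steel, 65 mm in diameter over the rim of the slip lid (64 mm on the plain wall), 125 mm tall, lid covering the top 30 mm (it stays on). Origin at the centre of the underside, z up. Stands on the steel counter. Filled to different levels: they weigh 0.2 to 0.75 kg and the fullest is at least 0.15 kg heavier than either other. The three change places from run to run; nothing but weight tells them apart
- board: tan cutting board lying fixed on the counter, 200 mm (its x) by 360 mm (its y), top face 20 mm above the counter. Origin at the centre of its underside
- scrap_pan: open steel scrap pan, fixed on the counter: 162 mm (its x) by 176 mm (its y) outside the 3 mm walls, with a flange standing out 8 mm all round at the rim; rim 65 mm above the counter. Origin at the centre of its underside; its inside is empty
- daikon_end: cut-off top of a white radish, a scrap on the board: round stub 44 mm in diameter, 36 mm high, straight-sided for the lower 20 mm, domed above with short green leaf stubs 5 mm high, standing on its cut face. Origin at the centre of that face; 45 g
- carrot_end: cut-off top of a carrot, a scrap on the board: round stub 33 mm in diameter, 34 mm high, straight-sided for the lower 18 mm, domed above with short green leaf stubs 5 mm high, standing on its cut face. Origin at the centre of that face; 25 g
- table: the flat steel counter that everything stands on, top face level with the robot's base; it does not move. Also fixed on it, beside the work: a low wooden serving stand and a round wooden rice tub
- shaker: clear plastic sesame shaker with a yellow lid, 80 mm in diameter, 99 mm tall; not part of the job, leave it. Origin at the centre of its underside
- soy_bottle: small dark soy sauce bottle, 54 mm in diameter, 125 mm tall; not part of the job, leave it. Origin at the centre of its underside
- tea_cup: blue tea cup without handle, 70 mm in diameter, 85 mm tall; not part of the job, leave it. Origin at the centre of its underside
- wasabi_bowl: small white bowl, 84 mm in diameter, 36 mm tall; not part of the job, leave it. Origin at the centre of its underside
- whetstone: reddish whetstone on a wooden base, 80 mm (its x) by 220 mm (its y), 34 mm tall; not part of the job, leave it. Origin at the centre of its underside

How it is judged:
By the outcome, as a careful person would: the job done as asked, in the order asked, and still so for the second after the job is handed in, while the arm keeps its last pose, push and grip.
It also fails if it takes over 72 s, if anything falls off the work surface, if the arm or the gripper's body presses on something with over 40 N, if the wrist force passes 120 N, or if a joint passes its speed limit or range.

## Working session

There is one attempt and no reset: what is moved stays moved. The work goes in short steps, Python scripts to look and compute and a tool call to move; the robot and the scene stay as the last step left them, time stands still between calls to the robot, and variables do not carry over. Pictures are saved under pics/ and viewed, at most 10 in all, crops included, and the job is handed in when it is done.

Besides the shell and the picture viewer there is one more tool, called after "Call:" by a JSON object that holds its "fn" and its "kwargs", one argument or row to a line. servo_tool: Moves the arm, as the interface text tells. Its arguments: {"type":"object","properties":{"steps":{"type":"array"},"newtons":{"type":"number"}},"required":["steps"]}

```bash
ls; mkdir -p pics
cat > h.py <<'E'
import numpy as np, cv2
from rig import env
def grab(n):
    im,d=env.get_image(n); return im,d,env.camera_model(n)
def world(d,m):
    h,w=d.shape; f=h/2/np.tan(np.radians(m["fovy"])/2)
    v,u=np.mgrid[:h,:w]
    P=np.stack([(u-m["cx"])/f*d,(v-m["cy"])/f*d,d],-1)
    T=np.array(m["T"]); return P@T[:3,:3].T+T[:3,3]
def pix(m,p,h=400):
    f=h/2/np.tan(np.radians(m["fovy"])/2); T=np.array(m["T"])
    c=(np.asarray(p)-T[:3,3])@T[:3,:3]; return c[:2]/c[2]*f+[m["cx"],m["cy"]]
def ray(m,u,v,z,h=400):
    f=h/2/np.tan(np.radians(m["fovy"])/2); T=np.array(m["T"])
    r=T[:3,:3]@[(u-m["cx"])/f,(v-m["cy"])/f,1]; o=T[:3,3]; return o+r*(z-o[2])/r[2]
E
python3 - <<'E'
from h import *
for n in("scene","top"):
    im,d,m=grab(n); cv2.imwrite(f"pics/{n}0.png",im[:,:,::-1]); np.savez(f"{n}0.npz",im=im,d=d)
    print(n,m["fovy"],m["cx"],m["cy"],np.round(m["T"],3).tolist(),(d==0).mean())
s=env.observe();print(s["time_s"],s["position"],np.round(s["tool_rot"],3).tolist(),s["ft_force"],s["grip_width"])
E
```

```text
pics
scene 49.550728291810785 324.27888870992837 202.57227315315575 [[0.326, 0.581, -0.746, 1.482], [0.945, -0.205, 0.254, -0.265], [-0.006, -0.788, -0.616, 0.802], [0.0, 0.0, 0.0, 1.0]] 0.0040390625
top 45.125934183978075 323.41561287340704 191.18682077791388 [[0.004, -0.997, 0.083, 0.446], [-1.0, -0.005, -0.013, 0.044], [0.013, -0.083, -0.996, 1.467], [0.0, 0.0, 0.0, 1.0]] 0.00415234375
0.1 [0.21696169 0.50509717 0.22196576] [[-0.919, 0.395, -0.001], [0.395, 0.919, -0.001], [0.0, -0.001, -1.0]] [1.05306551 0.98472476 0.75520273] 0.08534869966158677
```

View pics/scene0.png

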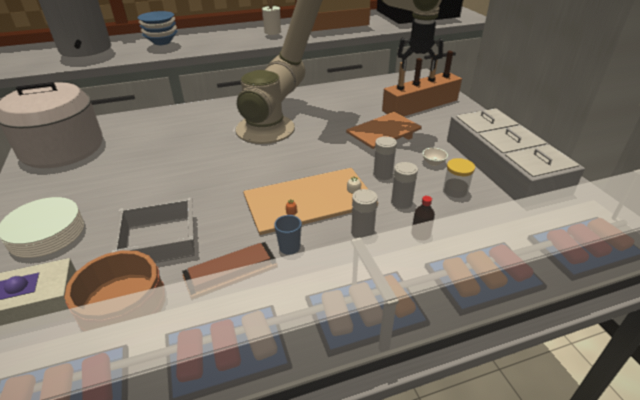

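View pics/top0.png

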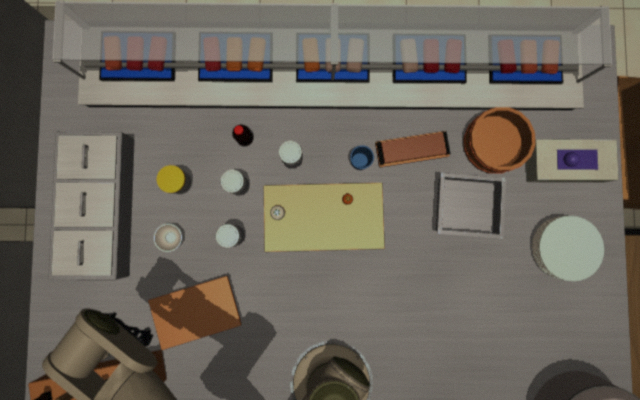

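The scene view shows three steel tins at about (385,158), (404,185) and (364,213), with the carrot end at (291,208), the daikon end at (354,184) and the pan at (157,230). In the top view the tins are at (290,153), (233,181) and (228,236), the daikon at (278,212), the carrot at (348,199), the pan at (471,206) and the tea cup at (361,158).

Run:
```python
from h import *
D={n:np.load(n+"0.npz") for n in("top","scene")}
M={n:env.camera_model(n) for n in D}
W={n:world(D[n]["d"],M[n]) for n in D}
def top(n,u,v,r,lo,hi):
    X=W[n][v-r:v+r+1,u-r:u+r+1].reshape(-1,3); X=X[(X[:,2]>lo)&(X[:,2]<hi)]
    if len(X)<5: return None
    a,b=X.min(0),X.max(0); (c,rad)=cv2.minEnclosingCircle((X[:,:2]*1000).astype(np.float32))
    return np.round(np.r_[X.mean(0),np.median(X[:,2]),(a+b)[:2]/2,(b-a)[:2],len(X)],3).tolist(),np.round(c,0),round(rad,1)
for nm,p,q,r,lo,hi in [("T1",(290,153),(364,200),15,.115,.14),("T2",(233,181),(404,173),15,.115,.14),("T3",(228,236),(385,146),15,.115,.14),
  ("daikon",(278,212),(354,184),11,.03,.07),("carrot",(348,199),(291,208),10,.03,.07),("cup",(361,158),(289,222),14,.07,.1),("soy",(242,133),(427,203),15,.05,.14),("pan",(471,206),(157,230),45,.055,.075),("whet",(412,148),(230,262),45,.026,.05)]:
    print(nm,top("top",*p,r,lo,hi)); print("   ",top("scene",*q,r+3,lo,hi))
# scene cross-check: ray of lid centroid / colour masks
for n in D:
    hsv=cv2.cvtColor(D[n]["im"],cv2.COLOR_RGB2HSV)
    Z=W[n][...,2]; b=((hsv[...,1]>60)&(hsv[...,0]>10)&(hsv[...,0]<35)&(abs(Z-.02)<.008)&(abs(W[n][...,0]-.43)<.16)&(abs(W[n][...,1]-.03)<.25)).astype(np.uint8)
    k,l,s,c=cv2.connectedComponentsWithStats(b); i=1+s[1:,4].argmax(); X=W[n][l==i]
    print(n,"board z",np.median(X[:,2]),cv2.minAreaRect((X[:,:2]*1000).astype(np.float32)))
    g=(abs(W[n][...,0]-.62)<.15)&(abs(W[n][...,1]+.1)<.05); print("counter z",np.median(W["top"][300:330,420:480,2]))
X=W["top"][165:245,430:512].reshape(-1,3);r=X[(X[:,2]>.055)&(X[:,2]<.075)];print("pan rim",cv2.minAreaRect((r[:,:2]*1000).astype(np.float32)),"inside z",np.median(W["top"][195:215,460:480,2]))
for n in D:
  cr=D[n]["im"][110:260,190:530] if n=="top" else D[n]["im"][120:270,100:460]
  cv2.imwrite(f"pics/{n}_c.png",cv2.resize(cr[:,:,::-1],None,fx=2.2,fy=2.2,interpolation=2))
```

```text
T1 ([0.667, 0.121, 0.124, 0.124, 0.668, 0.121, 0.063, 0.062, 421.0], array([668., 122.]), 32.7)
    ([0.676, 0.119, 0.125, 0.125, 0.67, 0.121, 0.069, 0.065, 372.0], array([670., 122.]), 35.2)
T2 ([0.585, 0.282, 0.124, 0.124, 0.585, 0.282, 0.063, 0.063, 430.0], array([585., 283.]), 32.8)
    ([0.593, 0.28, 0.125, 0.125, 0.588, 0.284, 0.069, 0.064, 292.0], array([588., 284.]), 34.5)
T3 ([0.432, 0.293, 0.124, 0.125, 0.431, 0.292, 0.061, 0.064, 440.0], array([431., 293.]), 32.8)
    ([0.449, 0.29, 0.125, 0.126, 0.486, 0.294, 0.169, 0.065, 244.0], array([486., 287.]), 84.9)
daikon ([0.5, 0.161, 0.05, 0.051, 0.5, 0.162, 0.039, 0.042, 172.0], array([500., 162.]), 21.8)
    ([0.512, 0.158, 0.048, 0.049, 0.505, 0.16, 0.04, 0.039, 165.0], array([506., 160.]), 21.8)
carrot ([0.541, -0.045, 0.049, 0.049, 0.541, -0.045, 0.03, 0.03, 97.0], array([542., -46.]), 16.4)
    ([0.559, -0.05, 0.049, 0.049, 0.586, -0.059, 0.11, 0.057, 135.0], array([586., -58.]), 55.1)
cup ([0.663, -0.087, 0.082, 0.083, 0.661, -0.085, 0.066, 0.067, 133.0], array([661., -86.]), 34.5)
    ([0.663, -0.085, 0.08, 0.08, 0.664,
[... 437 characters left out ...]
-409.]), 164.4)
whet ([0.7, -0.244, 0.033, 0.033, 0.697, -0.242, 0.265, 0.274, 1533.0], array([ 704., -242.]), 180.5)
    ([0.69, -0.245, 0.035, 0.035, 0.653, -0.237, 0.144, 0.244, 1467.0], array([ 662., -240.]), 125.0)
top board z 0.01951215164665121 ((488.99493408203125, 24.529067993164062), (200.09817504882812, 360.1045837402344), 1.6323729753494263)
counter z -0.0007887671092905446
scene board z 0.021314406131085928 ((486.8713684082031, 23.671966552734375), (206.21856689453125, 360.8773498535156), 0.011434929445385933)
counter z -0.0007887671092905446
pan rim ((538.71826171875, -417.18988037109375), (208.5554962158203, 212.00978088378906), 85.84295654296875) inside z 0.002339329515430588
```

View pics/top_c.png

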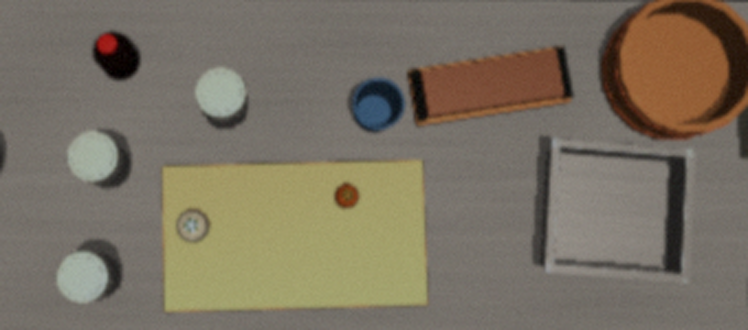

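The crop confirms the layout. The heights agree in both views: tins 0.124–0.125, scraps about 0.05, board 0.020 and pan rim 0.065. The grasp points are daikon (0.501, 0.161) and carrot (0.541, -0.046), the tins are at (0.668, 0.121), (0.586, 0.283) and (0.432, 0.293), and the pan centre is about (0.525, -0.41). I'll move over the daikon first.

Call:
{"fn": "servo_tool", "kwargs": {
  "steps": [
    {"tx":2.4,"ty":-2.9},
    {"tx":2.4,"ty":-2.9},
    {"tx":2.4,"ty":-2.9},
    {"tx":2.4,"ty":-2.9},
    {"tx":2.4,"ty":-2.9},
    {"tx":2.4,"ty":-2.9},
    {"tx":2.4,"ty":-2.9},
    {"tx":2.4,"ty":-2.9},
    {"tx":2.4,"ty":-2.9},
    {"tx":2.4,"ty":-2.9},
    {"tx":2.4,"ty":-2.9},
    {"tx":2.0,"ty":-2.5,"tz":-2},
    {"tz":-3},
    {"tz":-3},
    {"tz":-3},
    {"claw":7.0},
    {"claw":7.0}
  ],
  "newtons": 25
}}

```text
invalid input at $.steps[0]: expected keys tx, ty, tz, yaw, claw
```

Run:
```python
from h import *
s=env.observe();print(env.tcp_to_tips,s["time_s"],s["position"],np.round(s["tool_rot"],3).tolist(),s["ft_force"],s["grip_width"],s["q"])
T=np.load("top0.npz")
m=env.camera_model("top"); W=world(T["d"],m)
# pan: rim limited below tub, and floor extents
X=W[165:245,430:512].reshape(-1,3)
r=X[(X[:,2]>.058)&(X[:,2]<.072)&(X[:,0]<.6)]
print("rim y ext",r[:,1].min(),r[:,1].max(),"x",r[:,0].min()); f=X[(X[:,2]<.008)&(abs(X[:,0]-.53)<.05)&(abs(X[:,1]+.41)<.06)];print(len(f))
for u,v in[(437.7,173),(504.5,178),(502,238),(438,232)]:print(ray(m,u,v,.065))
```

```text
0.019 0.1 [0.21696169 0.50509717 0.22196576] [[-0.919, 0.395, -0.001], [0.395, 0.919, -0.001], [0.0, -0.001, -1.0]] [1.05306551 0.98472476 0.75520273] 0.08534869966158677 [ 5.44129550e+01  2.18385738e+01  7.43794323e+01 -9.66958392e-04
  8.38589377e+01 -1.23372854e+01]
rim y ext -0.5101037396565136 -0.3074644988775965 x 0.4276997023800759
1217
[ 0.6175158  -0.31060798  0.065     ]
[ 0.60376162 -0.50776332  0.065     ]
[ 0.42781287 -0.49560383  0.065     ]
[ 0.44453268 -0.30873253  0.065     ]
```

Call:
{"fn": "servo_tool", "kwargs": {
  "steps": [
    {"tx":2.4,"ty":-2.9,"tz":0,"yaw":0,"claw":8.5},
    {"tx":2.4,"ty":-2.9,"tz":0,"yaw":0,"claw":8.5},
    {"tx":2.4,"ty":-2.9,"tz":0,"yaw":0,"claw":8.5},
    {"tx":2.4,"ty":-2.9,"tz":0,"yaw":0,"claw":8.5},
    {"tx":2.4,"ty":-2.9,"tz":0,"yaw":0,"claw":8.5},
    {"tx":2.4,"ty":-2.9,"tz":0,"yaw":0,"claw":8.5},
    {"tx":2.4,"ty":-2.9,"tz":0,"yaw":0,"claw":8.5},
    {"tx":2.4,"ty":-2.9,"tz":0,"yaw":0,"claw":8.5},
    {"tx":2.4,"ty":-2.9,"tz":0,"yaw":0,"claw":8.5},
    {"tx":2.4,"ty":-2.9,"tz":0,"yaw":0,"claw":8.5},
    {"tx":2.4,"ty":-2.9,"tz":0,"yaw":0,"claw":8.5},
    {"tx":2.0,"ty":-2.5,"tz":-2,"yaw":0,"claw":8.0},
    {"tx":0,"ty":0,"tz":-3,"yaw":0,"claw":7.0},
    {"tx":0,"ty":0,"tz":-3,"yaw":0,"claw":7.0},
    {"tx":0,"ty":0,"tz":-3,"yaw":0,"claw":7.0},
    {"tx":0,"ty":0,"tz":0,"yaw":0,"claw":7.0}
  ],
  "newtons": 25
}}

```text
time_s: 1.7
position: [0.499, 0.161, 0.1092]
tool_rot: [[-0.919, 0.395, -0.008], [0.395, 0.919, -0.001], [0.007, -0.004, -1.0]]
ft_force: [0.0, 0.6, 0.4]
grip_width: 0.0698
gripper_force: 0.0
```

Call:
{"fn": "servo_tool", "kwargs": {
  "steps": [
    {"tx":0.1,"ty":0,"tz":-2,"yaw":0,"claw":7.0},
    {"tx":0,"ty":0,"tz":-2,"yaw":0,"claw":7.0},
    {"tx":0,"ty":0,"tz":-1.5,"yaw":0,"claw":7.0},
    {"tx":0,"ty":0,"tz":-1.0,"yaw":0,"claw":7.0},
    {"tx":0,"ty":0,"tz":0,"yaw":0,"claw":7.0},
    {"tx":0,"ty":0,"tz":0,"yaw":0,"claw":7.0}
  ]
}}

```text
time_s: 2.3
position: [0.5027, 0.1614, 0.0485]
tool_rot: [[-0.919, 0.395, 0.001], [0.395, 0.919, 0.0], [-0.001, 0.001, -1.0]]
ft_force: [0.1, 0.4, -0.8]
grip_width: 0.07
gripper_force: 0.0
```

Call:
{"fn": "servo_tool", "kwargs": {
  "steps": [
    {"tx":-0.1,"ty":0,"tz":-0.6,"yaw":0,"claw":7.0},
    {"tx":0,"ty":0,"tz":0,"yaw":0,"claw":5.0},
    {"tx":0,"ty":0,"tz":0,"yaw":0,"claw":3.5},
    {"tx":0,"ty":0,"tz":0,"yaw":0,"claw":3.5},
    {"tx":0,"ty":0,"tz":0,"yaw":0,"claw":3.5},
    {"tx":0,"ty":0,"tz":0,"yaw":0,"claw":3.5}
  ],
  "newtons": 25
}}

```text
time_s: 2.9
position: [0.5011, 0.1613, 0.0416]
tool_rot: [[-0.919, 0.395, 0.0], [0.395, 0.919, 0.0], [-0.0, 0.0, -1.0]]
ft_force: [0.1, 0.4, -0.2]
grip_width: 0.0348
gripper_force: 0.0
```

Run:
```python
from h import *
print({k:np.round(v,3).tolist() for k,v in env.observe().items() if k in("grip_width","gripper_force","position")})
a,d,m=grab("scene");b,_,_=grab("top")
u,v=map(int,pix(m,[.5,.16,.04])); A=a[v-50:v+50,u-65:u+65]
m2=env.camera_model("top");u,v=map(int,pix(m2,[.5,.16,.04])); B=b[v-50:v+50,u-65:u+65]
cv2.imwrite("pics/g1.png",np.hstack([cv2.resize(x,(390,300),interpolation=2) for x in(A,B)])[:,:,::-1])
```

```text
{'position': [0.501, 0.161, 0.042], 'gripper_force': 0.0, 'grip_width': 0.035}
```

View pics/g1.png

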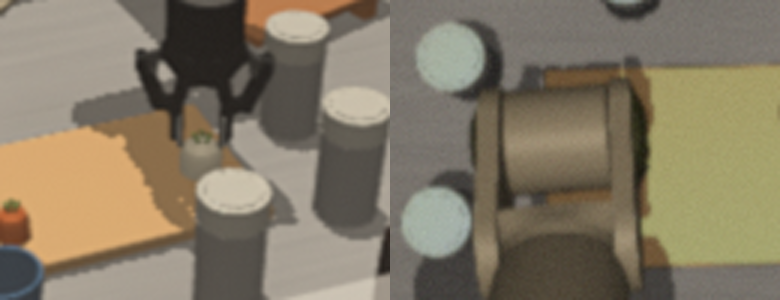

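The left half is the scene view: the daikon still stands upright, nearer the camera than the closed fingers, so it was missed or squeezed out. The right half (top view) is blocked by the arm. I'll re-measure after backing up.

Call:
{"fn": "servo_tool", "kwargs": {
  "steps": [
    {"tx":0,"ty":0,"tz":0,"yaw":0,"claw":7.0},
    {"tx":0,"ty":0,"tz":0,"yaw":0,"claw":7.0},
    {"tx":0,"ty":0,"tz":2,"yaw":0,"claw":7.0},
    {"tx":0,"ty":0,"tz":3,"yaw":0,"claw":7.0},
    {"tx":-2,"ty":0,"tz":3,"yaw":0,"claw":7.0},
    {"tx":-4,"ty":0,"tz":2,"yaw":0,"claw":7.0},
    {"tx":-4,"ty":0,"tz":0,"yaw":0,"claw":7.0},
    {"tx":-2,"ty":0,"tz":0,"yaw":0,"claw":7.0}
  ]
}}

```text
time_s: 3.8
position: [0.3783, 0.1614, 0.142]
tool_rot: [[-0.919, 0.394, -0.0], [0.394, 0.919, 0.0], [0.0, 0.0, -1.0]]
ft_force: [0.8, 0.5, -0.5]
grip_width: 0.0701
gripper_force: 0.0
```

Run:
```python
from h import *
S={}
for n in("scene","top"):
    im,d,m=grab(n); W=world(d,m); S[n]=im
    for nm,x,y in(("daikon",.51,.16),("carrot",.541,-.046)):
        k=(abs(W[...,0]-x)<.045)&(abs(W[...,1]-y)<.045)&(W[...,2]>.028)&(W[...,2]<.07)
        X=W[k]; 
        if len(X)<8: print(n,nm,"hidden");continue
        uv=np.argwhere(k).mean(0)[::-1]
        c,r=cv2.minEnclosingCircle((X[:,:2]*1000).astype(np.float32)); print(n,nm,len(X),X.mean(0).round(4),X.min(0).round(3),X.max(0).round(3),np.round(c),round(r,1),uv.round(1),ray(m,*uv,.04).round(4))
o=env.observe();print(o["position"])
m=env.camera_model("scene")
u,v=map(int,pix(m,[.5,.16,.04])); A=S["scene"][v-50:v+50,u-65:u+65]
u,v=map(int,pix(env.camera_model("top"),[.5,.16,.04])); B=S["top"][v-50:v+50,u-65:u+65]
cv2.imwrite("pics/g2.png",np.hstack([cv2.resize(x,(390,300),interpolation=2) for x in(A,B)])[:,:,::-1])
```

```text
scene daikon 165 [0.5115 0.158  0.0472] [0.485 0.14  0.028] [0.526 0.18  0.067] [505. 160.] 22.3 [353.6 184. ] [0.5023 0.1621 0.04  ]
scene carrot 128 [ 0.5512 -0.0475  0.0461] [ 0.531 -0.061  0.028] [ 0.562 -0.029  0.062] [546. -44.] 17.9 [290.9 206.4] [ 0.5437 -0.0458  0.04  ]
top daikon 175 [0.5004 0.1611 0.0497] [0.481 0.119 0.028] [0.538 0.196 0.066] [517. 159.] 40.4 [277.2 212.3] [0.5007 0.1619 0.04  ]
top carrot 101 [ 0.5404 -0.0456  0.048 ] [ 0.5   -0.091  0.029] [ 0.556 -0.03   0.064] [527. -60.] 35.7 [347.3 199.1] [ 0.5409 -0.0461  0.04  ]
[0.37885276 0.16144318 0.14186259]
```

View pics/g2.png

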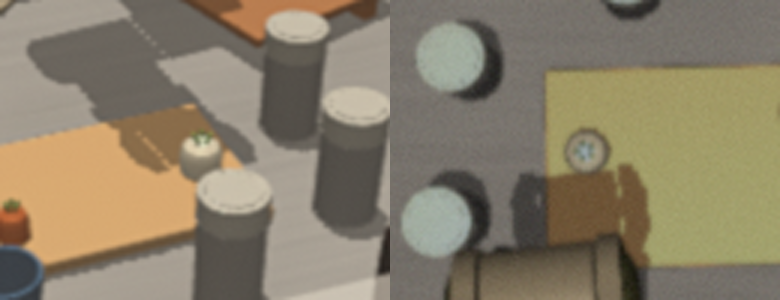

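The daikon is upright and unmoved at (0.502, 0.161): crop pixel (200,155) on the left, (586,150) on the right. The fingers closed on nothing, so I'll check where the cameras see the fingertips against the reported TCP.

Run:
```python
from h import *
p=env.observe()["position"]
im,d,m=grab("scene"); W=world(d,m)
k=(np.linalg.norm(W[...,:2]-p[:2],axis=-1)<.09)&(W[...,2]>.07)&(W[...,2]<.26)
X=W[k]; print(p,len(X))
R=np.array(env.observe()["tool_rot"])
for z in np.arange(.07,.26,.012):
    Y=X[abs(X[:,2]-z)<.006]
    if len(Y): L=(Y-p)@R; print(round(z,3),len(Y),"x",Y[:,0].min().round(3),Y[:,0].max().round(3),"y",Y[:,1].min().round(3),Y[:,1].max().round(3),"tool x",L[:,0].min().round(3),L[:,0].max().round(3),"tool y",L[:,1].min().round(3),L[:,1].max().round(3))
u,v=pix(m,p); print(u,v, pix(m,p+[0,0,-.019])); u,v=int(u),int(v)
cv2.imwrite("pics/g3.png",cv2.resize(im[v-60:v+60,u-80:u+80],(640,480),interpolation=2)[:,:,::-1])
```

```text
[0.37885276 0.16144318 0.14186259] 679
0.166 18 x 0.364 0.406 y 0.116 0.201 tool x -0.014 -0.003 tool y -0.047 0.047
0.178 32 x 0.363 0.409 y 0.115 0.203 tool x -0.016 -0.003 tool y -0.048 0.047
0.19 36 x 0.364 0.406 y 0.115 0.204 tool x -0.014 -0.003 tool y -0.047 0.049
0.202 45 x 0.361 0.412 y 0.098 0.211 tool x -0.018 0.002 tool y -0.065 0.055
0.214 103 x 0.346 0.418 y 0.096 0.219 tool x -0.017 0.013 tool y -0.065 0.066
0.226 109 x 0.344 0.418 y 0.097 0.219 tool x -0.019 0.018 tool y -0.064 0.068
0.238 115 x 0.359 0.418 y 0.097 0.22 tool x -0.022 0.011 tool y -0.064 0.068
0.25 157 x 0.357 0.418 y 0.094 0.218 tool x -0.023 -0.001 tool y -0.068 0.067
339.5246066735006 135.2750165993608 [339.42839381 140.66521065]
```

View pics/g3.png

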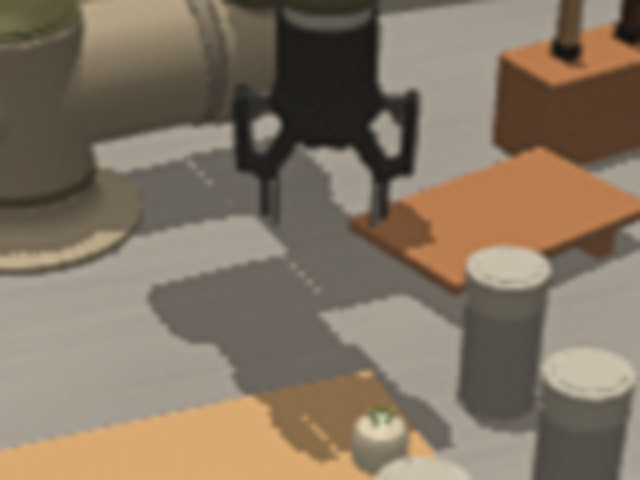

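The fingertips are seen at z ≈ 0.160 (crop pixels (270,222) and (380,222)). The reported TCP of 0.142 would put them near 0.13, so the reported z reads about 28 mm low while the lateral position is fine. I'll allow for this, descend again and verify from the camera.

Call:
{"fn": "servo_tool", "kwargs": {
  "steps": [
    {"tx":4,"ty":0,"tz":0,"yaw":0,"claw":7.0},
    {"tx":4,"ty":0,"tz":0,"yaw":0,"claw":7.0},
    {"tx":4,"ty":0,"tz":-2,"yaw":0,"claw":7.0},
    {"tx":0.1,"ty":0,"tz":-3,"yaw":0,"claw":7.0},
    {"tx":0,"ty":0,"tz":-3,"yaw":0,"claw":7.0},
    {"tx":0,"ty":0,"tz":-3,"yaw":0,"claw":7.0},
    {"tx":0,"ty":0,"tz":-0.8,"yaw":0,"claw":7.0},
    {"tx":0,"ty":0,"tz":0,"yaw":0,"claw":7.0},
    {"tx":0,"ty":0,"tz":0,"yaw":0,"claw":7.0}
  ]
}}

```text
time_s: 4.85
position: [0.5033, 0.1614, 0.0245]
tool_rot: [[-0.919, 0.395, 0.002], [0.395, 0.919, 0.0], [-0.002, 0.001, -1.0]]
ft_force: [0.2, 0.1, -0.6]
grip_width: 0.0698
gripper_force: 0.0
```

Run:
```python
from h import *
o=env.observe();p=o["position"];R=np.array(o["tool_rot"]);print(p)
im,d,m=grab("scene"); W=world(d,m)
L=(W-p)@R
k=(abs(L[...,0])<.03)&(abs(L[...,1])<.075)&(abs(L[...,1])>.031)&(W[...,2]>.03)&(W[...,2]<.1)&(im.max(-1)<110)
print(np.sort(W[k][:,2])[:12].round(3))
u,v=map(int,pix(m,p)); print(u,v)
cv2.imwrite("pics/g4.png",cv2.resize(im[v-60:v+60,u-80:u+80],(640,480),interpolation=2)[:,:,::-1])
```

```text
[0.50325211 0.16136866 0.02450797]
[0.046 0.046 0.047 0.047 0.048 0.048 0.048 0.049 0.05  0.051 0.051 0.052]
353 188
```

View pics/g4.png

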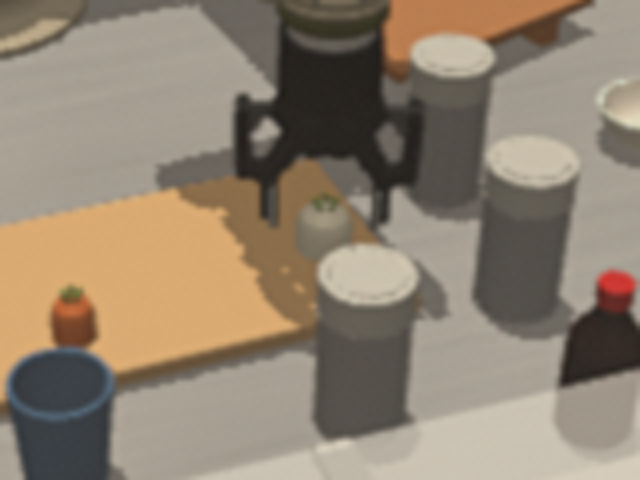

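The tips straddle the daikon (crop pixels (268,222) and (381,220), daikon at (324,226)), with the tips at z ≈ 0.046. They need to go about 1.5 cm lower.

Call:
{"fn": "servo_tool", "kwargs": {
  "steps": [
    {"tx":0,"ty":0,"tz":-0.8,"yaw":0,"claw":7.0},
    {"tx":0,"ty":0,"tz":-0.6,"yaw":0,"claw":7.0},
    {"tx":0,"ty":0,"tz":0,"yaw":0,"claw":5.0},
    {"tx":0,"ty":0,"tz":0,"yaw":0,"claw":3.5},
    {"tx":0,"ty":0,"tz":0,"yaw":0,"claw":3.5},
    {"tx":0,"ty":0,"tz":0,"yaw":0,"claw":3.5},
    {"tx":0,"ty":0,"tz":0,"yaw":0,"claw":3.5}
  ],
  "newtons": 25
}}

```text
time_s: 5.6
position: [0.5022, 0.1613, 0.0097]
tool_rot: [[-0.919, 0.395, 0.0], [0.395, 0.919, 0.0], [-0.0, 0.0, -1.0]]
ft_force: [0.4, 0.6, -0.0]
grip_width: 0.0426
gripper_force: 25.5
```

Call:
{"fn": "servo_tool", "kwargs": {
  "steps": [
    {"tx":0,"ty":0,"tz":2,"yaw":0,"claw":3.5},
    {"tx":0,"ty":0,"tz":4,"yaw":0,"claw":3.5},
    {"tx":0,"ty":0,"tz":4,"yaw":0,"claw":3.5},
    {"tx":0,"ty":-2,"tz":2,"yaw":0,"claw":3.5},
    {"tx":0,"ty":-4,"tz":0,"yaw":0,"claw":3.5},
    {"tx":0,"ty":-4,"tz":0,"yaw":0,"claw":3.5},
    {"tx":0,"ty":-4,"tz":0,"yaw":0,"claw":3.5},
    {"tx":0,"ty":-4,"tz":0,"yaw":0,"claw":3.5},
    {"tx":0,"ty":-4,"tz":0,"yaw":0,"claw":3.5},
    {"tx":0,"ty":-4,"tz":0,"yaw":0,"claw":3.5},
    {"tx":0,"ty":-4,"tz":0,"yaw":0,"claw":3.5},
    {"tx":0,"ty":-4,"tz":0,"yaw":0,"claw":3.5},
    {"tx":0,"ty":-4,"tz":0,"yaw":0,"claw":3.5},
    {"tx":0,"ty":-4,"tz":0,"yaw":0,"claw":3.5},
    {"tx":0,"ty":-4,"tz":0,"yaw":0,"claw":3.5},
    {"tx":0,"ty":-4,"tz":0,"yaw":0,"claw":3.5},
    {"tx":0,"ty":-4,"tz":0,"yaw":0,"claw":3.5},
    {"tx":0,"ty":-1,"tz":0,"yaw":0,"claw":3.5},
    {"tx":0,"ty":0,"tz":0,"yaw":0,"claw":3.5}
  ]
}}

```text
time_s: 7.5
position: [0.5016, -0.3897, 0.1289]
tool_rot: [[-0.918, 0.397, -0.0], [0.397, 0.918, 0.0], [0.001, 0.0, -1.0]]
ft_force: [-0.0, 0.0, -0.2]
grip_width: 0.043
gripper_force: 25.7
```

Call:
{"fn": "servo_tool", "kwargs": {
  "steps": [
    {"tx":0,"ty":-1.5,"tz":-3,"yaw":0,"claw":3.5},
    {"tx":0,"ty":0,"tz":-3,"yaw":0,"claw":3.5},
    {"tx":0,"ty":0,"tz":-3,"yaw":0,"claw":3.5},
    {"tx":0,"ty":0,"tz":-1.4,"yaw":0,"claw":3.5},
    {"tx":0,"ty":0,"tz":0,"yaw":0,"claw":3.5},
    {"tx":0,"ty":0,"tz":0,"yaw":0,"claw":3.5},
    {"tx":0,"ty":0,"tz":0,"yaw":0,"claw":5.5},
    {"tx":0,"ty":0,"tz":0,"yaw":0,"claw":5.5},
    {"tx":0,"ty":0,"tz":0,"yaw":0,"claw":5.5},
    {"tx":0,"ty":0,"tz":3,"yaw":0,"claw":5.5},
    {"tx":0,"ty":0,"tz":4,"yaw":0,"claw":5.5},
    {"tx":0,"ty":0,"tz":3.4,"yaw":0,"claw":5.5},
    {"tx":0,"ty":4,"tz":0,"yaw":0,"claw":6},
    {"tx":0,"ty":4,"tz":0,"yaw":0,"claw":6},
    {"tx":0,"ty":4,"tz":0,"yaw":0,"claw":6},
    {"tx":0,"ty":4,"tz":0,"yaw":0,"claw":6},
    {"tx":1,"ty":4,"tz":0,"yaw":0,"claw":6},
    {"tx":1,"ty":4,"tz":0,"yaw":0,"claw":6},
    {"tx":1,"ty":4,"tz":0,"yaw":0,"claw":6},
    {"tx":1,"ty":4,"tz":0,"yaw":0,"claw":6}
  ]
}}

```text
time_s: 9.5
position: [0.5424, -0.0821, 0.1301]
tool_rot: [[-0.919, 0.395, 0.001], [0.395, 0.919, -0.0], [-0.001, 0.0, -1.0]]
ft_force: [0.5, 1.3, 0.4]
grip_width: 0.0598
gripper_force: 0.0
```

Call:
{"fn": "servo_tool", "kwargs": {
  "steps": [
    {"tx":0,"ty":3.8,"tz":0,"yaw":0,"claw":6},
    {"tx":0,"ty":0,"tz":-3,"yaw":0,"claw":6},
    {"tx":0,"ty":0,"tz":-3,"yaw":0,"claw":6},
    {"tx":0,"ty":0,"tz":-3,"yaw":0,"claw":6},
    {"tx":0,"ty":0,"tz":-2,"yaw":0,"claw":6},
    {"tx":0,"ty":0,"tz":-0.5,"yaw":0,"claw":6},
    {"tx":0,"ty":0,"tz":0,"yaw":0,"claw":6},
    {"tx":0,"ty":0,"tz":0,"yaw":0,"claw":6}
  ]
}}

```text
time_s: 10.3
position: [0.5428, -0.0459, 0.0157]
tool_rot: [[-0.919, 0.395, 0.002], [0.395, 0.919, -0.001], [-0.002, 0.0, -1.0]]
ft_force: [-0.4, 0.2, 0.6]
grip_width: 0.0601
gripper_force: 0.0
```

Call:
{"fn": "servo_tool", "kwargs": {
  "steps": [
    {"tx":0,"ty":0,"tz":-0.4,"yaw":0,"claw":6},
    {"tx":0,"ty":0,"tz":0,"yaw":0,"claw":4},
    {"tx":0,"ty":0,"tz":0,"yaw":0,"claw":2.5},
    {"tx":0,"ty":0,"tz":0,"yaw":0,"claw":2.5},
    {"tx":0,"ty":0,"tz":0,"yaw":0,"claw":2.5},
    {"tx":0,"ty":0,"tz":0,"yaw":0,"claw":2.5},
    {"tx":0,"ty":0,"tz":0,"yaw":0,"claw":2.5}
  ]
}}

```text
time_s: 11.0
position: [0.5423, -0.0457, 0.011]
tool_rot: [[-0.919, 0.395, 0.001], [0.395, 0.919, -0.0], [-0.001, 0.0, -1.0]]
ft_force: [-1.8, 0.2, 5.3]
grip_width: 0.0322
gripper_force: 25.0
```

Call:
{"fn": "servo_tool", "kwargs": {
  "steps": [
    {"tx":0,"ty":0,"tz":2,"yaw":0,"claw":2.5},
    {"tx":0,"ty":0,"tz":4,"yaw":0,"claw":2.5},
    {"tx":0,"ty":0,"tz":4,"yaw":0,"claw":2.5},
    {"tx":0,"ty":-2,"tz":2,"yaw":0,"claw":2.5},
    {"tx":0,"ty":-4,"tz":0,"yaw":0,"claw":2.5},
    {"tx":0,"ty":-4,"tz":0,"yaw":0,"claw":2.5},
    {"tx":0,"ty":-4,"tz":0,"yaw":0,"claw":2.5},
    {"tx":0,"ty":0,"tz":0,"yaw":0,"claw":2.5}
  ]
}}

```text
time_s: 11.8
position: [0.542, -0.19, 0.1302]
tool_rot: [[-0.917, 0.399, 0.0], [0.399, 0.917, -0.001], [-0.001, -0.001, -1.0]]
ft_force: [0.2, 0.6, -0.9]
grip_width: 0.0321
gripper_force: 25.1
```

Run:
```python
from h import *
o=env.observe();print(o["position"],o["grip_width"],o["gripper_force"])
C=[]
for n in("scene","top"):
    im,d,m=grab(n);W=world(d,m)
    k=(abs(W[...,0]-.523)<.065)&(abs(W[...,1]+.406)<.065)&(W[...,2]>.012)&(W[...,2]<.06)
    hs=cv2.cvtColor(im,cv2.COLOR_RGB2HSV); X=W[k]
    if len(X):print(n,len(X),X.mean(0).round(3),X.min(0).round(3),X.max(0).round(3))
    u,v=map(int,pix(m,[.52,-.3,.04])); v=max(v,75);C.append(cv2.resize(im[v-75:v+75,u-97:u+97],(390,300),interpolation=2))
cv2.imwrite("pics/p1.png",np.hstack(C)[:,:,::-1])
```

```text
[ 0.54198618 -0.1899605   0.13019939] 0.03206249510925604 25.102089315187186
scene 219 [ 0.514 -0.401  0.031] [ 0.492 -0.424  0.012] [ 0.528 -0.381  0.052]
top 177 [ 0.503 -0.4    0.032] [ 0.481 -0.467  0.012] [ 0.569 -0.38   0.052]
```

View pics/p1.png

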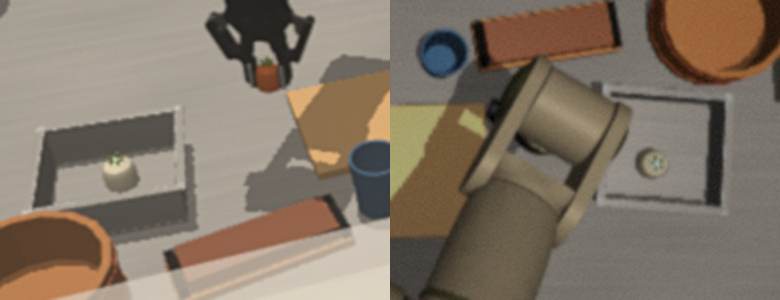

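The scene view shows the carrot held in the jaws at (266,75) and the daikon standing in the pan at (118,172). The top view shows the daikon at (652,162). The carrot goes in beside it.

Call:
{"fn": "servo_tool", "kwargs": {
  "steps": [
    {"tx":0.2,"ty":-4,"tz":0,"yaw":0,"claw":2.5},
    {"tx":0.2,"ty":-4,"tz":0,"yaw":0,"claw":2.5},
    {"tx":0.2,"ty":-4,"tz":0,"yaw":0,"claw":2.5},
    {"tx":0.2,"ty":-4,"tz":0,"yaw":0,"claw":2.5},
    {"tx":0.2,"ty":-4,"tz":0,"yaw":0,"claw":2.5},
    {"tx":0,"ty":-3,"tz":0,"yaw":0,"claw":2.5},
    {"tx":0,"ty":0,"tz":-3,"yaw":0,"claw":2.5},
    {"tx":0,"ty":0,"tz":-4,"yaw":0,"claw":2.5},
    {"tx":0,"ty":0,"tz":-3.4,"yaw":0,"claw":2.5},
    {"tx":0,"ty":0,"tz":0,"yaw":0,"claw":2.5},
    {"tx":0,"ty":0,"tz":0,"yaw":0,"claw":2.5},
    {"tx":0,"ty":0,"tz":0,"yaw":0,"claw":4.6},
    {"tx":0,"ty":0,"tz":0,"yaw":0,"claw":4.6},
    {"tx":0,"ty":0,"tz":0,"yaw":0,"claw":4.6},
    {"tx":0,"ty":0,"tz":4,"yaw":0,"claw":4.6},
    {"tx":0,"ty":0,"tz":4,"yaw":0,"claw":4.6},
    {"tx":0,"ty":0,"tz":4,"yaw":0,"claw":4.6},
    {"tx":0,"ty":2,"tz":3,"yaw":0,"claw":6},
    {"tx":0,"ty":4,"tz":0,"yaw":0,"claw":7},
    {"tx":0,"ty":4,"tz":0,"yaw":0,"claw":8.5}
  ]
}}

```text
time_s: 13.9
position: [0.552, -0.3151, 0.1782]
tool_rot: [[-0.918, 0.396, 0.002], [0.396, 0.918, -0.002], [-0.003, -0.001, -1.0]]
ft_force: [1.6, 0.6, -0.4]
grip_width: 0.0823
gripper_force: 0.0
```

Call:
{"fn": "servo_tool", "kwargs": {
  "steps": [
    {"tx":0.4,"ty":4,"tz":0,"yaw":0,"claw":8.5},
    {"tx":1,"ty":4,"tz":0,"yaw":0,"claw":8.5},
    {"tx":1,"ty":4,"tz":0,"yaw":0,"claw":8.5},
    {"tx":1,"ty":4,"tz":0,"yaw":0,"claw":8.5},
    {"tx":1,"ty":4,"tz":0,"yaw":0,"claw":8.5},
    {"tx":1,"ty":4,"tz":0,"yaw":0,"claw":8.5},
    {"tx":1,"ty":4,"tz":0,"yaw":0,"claw":8.5},
    {"tx":1,"ty":4,"tz":0,"yaw":0,"claw":8.5},
    {"tx":1,"ty":4,"tz":0,"yaw":0,"claw":8.5},
    {"tx":1,"ty":3,"tz":0,"yaw":0,"claw":8.5},
    {"tx":1,"ty":3,"tz":0,"yaw":0,"claw":8.5},
    {"tx":1,"ty":1.5,"tz":0,"yaw":0,"claw":8.5},
    {"tx":0.3,"ty":0,"tz":0,"yaw":0,"claw":8.5},
    {"tx":0,"ty":0,"tz":0,"yaw":0,"claw":8.5},
    {"tx":0,"ty":0,"tz":0,"yaw":0,"claw":8.5}
  ]
}}

```text
time_s: 15.4
position: [0.6689, 0.1182, 0.1768]
tool_rot: [[-0.918, 0.396, 0.0], [0.396, 0.918, -0.0], [-0.0, -0.0, -1.0]]
ft_force: [-1.6, -0.1, -1.2]
grip_width: 0.085
gripper_force: 0.0
```

```bash
cat >> h.py <<'E'
def ftz(n=10):
    F=[]
    for i in range(n):
        env.get_image("scene"); F.append(env.observe()["ft_force"])
    F=np.array(F); return F.mean(0).round(2),F.std(0).round(2)
E
python3 - <<'E'
from h import *
C=[]
for n in("scene","top"):
    im,d,m=grab(n);W=world(d,m)
    k=(abs(W[...,0]-.523)<.068)&(abs(W[...,1]+.406)<.068)&(W[...,2]>.012)&(W[...,2]<.06)&(d>0)
    hs=cv2.cvtColor(im,cv2.COLOR_RGB2HSV); o=k&(hs[...,1]>130)&(hs[...,0]<18)
    print(n,"carrot px",o.sum(),W[o].mean(0).round(3),"all",k.sum())
print("ft",ftz()); o=env.observe();print(o["time_s"],o["position"],o["grip_width"])
E
```

```text
scene carrot px 29 [ 0.559 -0.415  0.037] all 273
top carrot px 78 [ 0.554 -0.412  0.031] all 276
ft (array([-0.  , -0.06,  0.16]), array([0.42, 0.54, 0.31]))
16.0 [0.66908749 0.11929816 0.17650801] 0.08475950886905634
```

Call:
{"fn": "servo_tool", "kwargs": {
  "steps": [
    {"tx":0,"ty":0.2,"tz":-2,"yaw":0,"claw":8.5},
    {"tx":0,"ty":0,"tz":-2,"yaw":0,"claw":8.5},
    {"tx":0,"ty":0,"tz":-2,"yaw":0,"claw":8.5},
    {"tx":0,"ty":0,"tz":-2,"yaw":0,"claw":8.5},
    {"tx":0,"ty":0,"tz":-2,"yaw":0,"claw":8.5},
    {"tx":0,"ty":0,"tz":-1.5,"yaw":0,"claw":8.5},
    {"tx":0,"ty":0,"tz":-0.5,"yaw":0,"claw":8.5},
    {"tx":0,"ty":0,"tz":0,"yaw":0,"claw":8.5},
    {"tx":0,"ty":0,"tz":0,"yaw":0,"claw":8.5}
  ]
}}

```text
time_s: 16.9
position: [0.6696, 0.1214, 0.0574]
tool_rot: [[-0.919, 0.395, 0.001], [0.395, 0.919, 0.0], [-0.001, 0.001, -1.0]]
ft_force: [-0.2, -0.8, 0.2]
grip_width: 0.0851
gripper_force: 0.0
```

Run:
```python
from h import *
im,d,m=grab("scene"); o=env.observe(); p=o["position"]; print(p,o["ft_force"])
u,v=map(int,pix(m,p)); cv2.imwrite("pics/t1.png",cv2.resize(im[v-50:v+50,u-65:u+65],(520,400),interpolation=2)[:,:,::-1])
```

```text
[0.66962892 0.12134804 0.05765711] [ 0.73228431 -0.24226248  0.31416691]
```

View pics/t1.png

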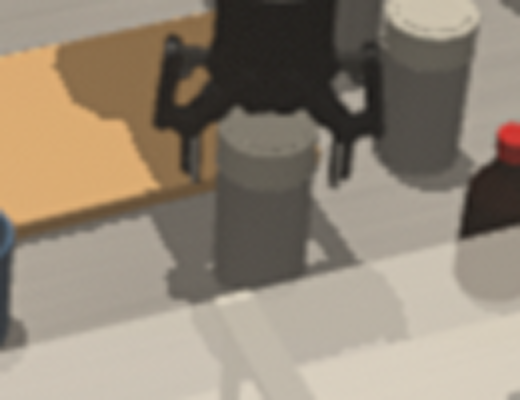

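The fingers straddle tin 1's lid (tips near (190,178) and (338,185)), with the body clear above the lid at (266,130). I'll close gently, then lift a little.

Call:
{"fn": "servo_tool", "kwargs": {
  "steps": [
    {"tx":0,"ty":0,"tz":0,"yaw":0,"claw":7.2},
    {"tx":0,"ty":0,"tz":0,"yaw":0,"claw":6.8},
    {"tx":0,"ty":0,"tz":0,"yaw":0,"claw":6.4},
    {"tx":0,"ty":0,"tz":0,"yaw":0,"claw":5.5},
    {"tx":0,"ty":0,"tz":0,"yaw":0,"claw":5.5},
    {"tx":0,"ty":0,"tz":0,"yaw":0,"claw":5.5}
  ],
  "newtons": 60
}}

```text
time_s: 17.55
position: [0.6695, 0.1215, 0.0575]
tool_rot: [[-0.919, 0.395, 0.002], [0.395, 0.919, 0.0], [-0.001, 0.001, -1.0]]
ft_force: [-0.5, 0.7, 4.9]
grip_width: 0.0631
gripper_force: 58.3
```

Call:
{"fn": "servo_tool", "kwargs": {
  "steps": [
    {"tx":0,"ty":0,"tz":0.5,"yaw":0,"claw":5.5},
    {"tx":0,"ty":0,"tz":1,"yaw":0,"claw":5.5},
    {"tx":0,"ty":0,"tz":1.5,"yaw":0,"claw":5.5},
    {"tx":0,"ty":0,"tz":1,"yaw":0,"claw":5.5},
    {"tx":0,"ty":0,"tz":0,"yaw":0,"claw":5.5},
    {"tx":0,"ty":0,"tz":0,"yaw":0,"claw":5.5},
    {"tx":0,"ty":0,"tz":0,"yaw":0,"claw":5.5}
  ]
}}

```text
time_s: 18.25
position: [0.6687, 0.1213, 0.0957]
tool_rot: [[-0.919, 0.395, -0.002], [0.395, 0.919, -0.0], [0.001, -0.001, -1.0]]
ft_force: [-0.7, 0.3, -2.3]
grip_width: 0.063
gripper_force: 58.8
```

Run:
```python
from h import *
print("ft",ftz(12)); o=env.observe();print(o["time_s"],o["position"],o["grip_width"],o["gripper_force"],o["wrist_torque"])
```

```text
ft (array([-0.01,  0.08, -2.25]), array([0.37, 0.49, 0.64]))
18.85 [0.66910212 0.1213381  0.09652236] 0.06319807036930945 58.763771653175354 [ 0.00389821 -0.05116088  0.02817429]
```

Call:
{"fn": "servo_tool", "kwargs": {
  "steps": [
    {"tx":0,"ty":0,"tz":-1.5,"yaw":0,"claw":5.5},
    {"tx":0,"ty":0,"tz":-1.2,"yaw":0,"claw":5.5},
    {"tx":0,"ty":0,"tz":-0.7,"yaw":0,"claw":5.5},
    {"tx":0,"ty":0,"tz":-0.4,"yaw":0,"claw":5.5},
    {"tx":0,"ty":0,"tz":-0.2,"yaw":0,"claw":5.5},
    {"tx":0,"ty":0,"tz":0,"yaw":0,"claw":5.5},
    {"tx":0,"ty":0,"tz":0,"yaw":0,"claw":5.5}
  ]
}}

```text
time_s: 19.55
position: [0.6693, 0.1213, 0.0575]
tool_rot: [[-0.919, 0.395, 0.001], [0.395, 0.919, -0.0], [-0.001, 0.0, -1.0]]
ft_force: [-3.2, -0.0, 6.1]
grip_width: 0.063
gripper_force: 58.9
```

Call:
{"fn": "servo_tool", "kwargs": {
  "steps": [
    {"tx":0,"ty":0,"tz":0,"yaw":0,"claw":6.8},
    {"tx":0,"ty":0,"tz":0,"yaw":0,"claw":7.6},
    {"tx":0,"ty":0,"tz":0,"yaw":0,"claw":8.5},
    {"tx":0,"ty":0,"tz":0,"yaw":0,"claw":8.5},
    {"tx":0,"ty":0,"tz":0,"yaw":0,"claw":8.5},
    {"tx":0,"ty":0,"tz":2,"yaw":0,"claw":8.5},
    {"tx":0,"ty":0,"tz":3,"yaw":0,"claw":8.5},
    {"tx":0,"ty":0,"tz":4,"yaw":0,"claw":8.5},
    {"tx":0,"ty":0,"tz":3,"yaw":0,"claw":8.5},
    {"tx":-1.6,"ty":3.2,"tz":0,"yaw":0,"claw":8.5},
    {"tx":-1.6,"ty":3.2,"tz":0,"yaw":0,"claw":8.5},
    {"tx":-1.6,"ty":3.2,"tz":0,"yaw":0,"claw":8.5},
    {"tx":-1.6,"ty":3.2,"tz":0,"yaw":0,"claw":8.5},
    {"tx":-1.6,"ty":3.2,"tz":0,"yaw":0,"claw":8.5},
    {"tx":-0.3,"ty":0.2,"tz":0,"yaw":0,"claw":8.5},
    {"tx":0,"ty":0,"tz":0,"yaw":0,"claw":8.5},
    {"tx":0,"ty":0,"tz":0,"yaw":0,"claw":8.5}
  ]
}}

```text
time_s: 21.25
position: [0.5866, 0.2825, 0.1765]
tool_rot: [[-0.918, 0.395, 0.0], [0.395, 0.918, -0.0], [-0.0, -0.0, -1.0]]
ft_force: [-0.5, 0.2, 0.0]
grip_width: 0.085
gripper_force: 0.0
```

Run:
```python
from h import *
im,d,m=grab("scene");W=world(d,m)
k=(np.linalg.norm(W[...,:2]-[.669,.121],axis=-1)<.045)&(W[...,2]>.115)&(W[...,2]<.14);X=W[k]
print(len(X),X.mean(0).round(4),cv2.minEnclosingCircle((X[:,:2]*1000).astype(np.float32)),X[:,2].std())
```

```text
369 [0.6758 0.1187 0.1247] ((670.439697265625, 118.85195922851562), 34.94084548950195) 0.0029926107203700754
```

Call:
{"fn": "servo_tool", "kwargs": {
  "steps": [
    {"tx":0,"ty":0,"tz":-2,"yaw":0,"claw":8.5},
    {"tx":0,"ty":0,"tz":-2,"yaw":0,"claw":8.5},
    {"tx":0,"ty":0,"tz":-2,"yaw":0,"claw":8.5},
    {"tx":0,"ty":0,"tz":-2,"yaw":0,"claw":8.5},
    {"tx":0,"ty":0,"tz":-2,"yaw":0,"claw":8.5},
    {"tx":0,"ty":0,"tz":-1.5,"yaw":0,"claw":8.5},
    {"tx":0,"ty":0,"tz":-0.5,"yaw":0,"claw":8.5},
    {"tx":0,"ty":0,"tz":0,"yaw":0,"claw":8.5},
    {"tx":0,"ty":0,"tz":0,"yaw":0,"claw":7.2},
    {"tx":0,"ty":0,"tz":0,"yaw":0,"claw":6.8},
    {"tx":0,"ty":0,"tz":0,"yaw":0,"claw":6.4},
    {"tx":0,"ty":0,"tz":0,"yaw":0,"claw":5.5},
    {"tx":0,"ty":0,"tz":0,"yaw":0,"claw":5.5},
    {"tx":0,"ty":0,"tz":0,"yaw":0,"claw":5.5}
  ]
}}

```text
time_s: 22.7
position: [0.5867, 0.2836, 0.0578]
tool_rot: [[-0.919, 0.395, 0.002], [0.395, 0.919, 0.001], [-0.002, 0.002, -1.0]]
ft_force: [-0.7, 1.6, 6.8]
grip_width: 0.0628
gripper_force: 61.0
```

Call:
{"fn": "servo_tool", "kwargs": {
  "steps": [
    {"tx":0,"ty":0,"tz":0.5,"yaw":0,"claw":5.5},
    {"tx":0,"ty":0,"tz":1,"yaw":0,"claw":5.5},
    {"tx":0,"ty":0,"tz":1.5,"yaw":0,"claw":5.5},
    {"tx":0,"ty":0,"tz":1,"yaw":0,"claw":5.5},
    {"tx":0,"ty":0,"tz":0,"yaw":0,"claw":5.5},
    {"tx":0,"ty":0,"tz":0,"yaw":0,"claw":5.5},
    {"tx":0,"ty":0,"tz":0,"yaw":0,"claw":5.5}
  ]
}}

```text
time_s: 23.4
position: [0.5857, 0.2832, 0.0957]
tool_rot: [[-0.919, 0.395, -0.002], [0.395, 0.919, -0.0], [0.001, -0.001, -1.0]]
ft_force: [0.0, -0.5, -5.0]
grip_width: 0.0628
gripper_force: 62.3
```

Run:
```python
from h import *
print("ft",ftz(12)); o=env.observe();print(o["time_s"],o["position"],o["grip_width"],o["gripper_force"],o["wrist_torque"])
```

```text
ft (array([ 0.08,  0.13, -5.25]), array([0.52, 0.64, 0.43]))
24.0 [0.58610991 0.28332263 0.09655178] 0.06310471317987562 62.30438232421875 [0.02228082 0.02194515 0.00170047]
```

Call:
{"fn": "servo_tool", "kwargs": {
  "steps": [
    {"tx":0,"ty":0,"tz":-1.5,"yaw":0,"claw":5.5},
    {"tx":0,"ty":0,"tz":-1.2,"yaw":0,"claw":5.5},
    {"tx":0,"ty":0,"tz":-0.7,"yaw":0,"claw":5.5},
    {"tx":0,"ty":0,"tz":-0.4,"yaw":0,"claw":5.5},
    {"tx":0,"ty":0,"tz":-0.2,"yaw":0,"claw":5.5},
    {"tx":0,"ty":0,"tz":0,"yaw":0,"claw":5.5},
    {"tx":0,"ty":0,"tz":0,"yaw":0,"claw":5.5}
  ]
}}

```text
time_s: 24.7
position: [0.5862, 0.2833, 0.0579]
tool_rot: [[-0.919, 0.395, 0.001], [0.395, 0.919, -0.0], [-0.001, 0.0, -1.0]]
ft_force: [-4.9, -2.6, 6.0]
grip_width: 0.063
gripper_force: 62.9
```

Call:
{"fn": "servo_tool", "kwargs": {
  "steps": [
    {"tx":0,"ty":0,"tz":0,"yaw":0,"claw":6.8},
    {"tx":0,"ty":0,"tz":0,"yaw":0,"claw":7.6},
    {"tx":0,"ty":0,"tz":0,"yaw":0,"claw":8.5},
    {"tx":0,"ty":0,"tz":0,"yaw":0,"claw":8.5},
    {"tx":0,"ty":0,"tz":0,"yaw":0,"claw":8.5},
    {"tx":0,"ty":0,"tz":2,"yaw":0,"claw":8.5},
    {"tx":0,"ty":0,"tz":3,"yaw":0,"claw":8.5},
    {"tx":0,"ty":0,"tz":4,"yaw":0,"claw":8.5},
    {"tx":0,"ty":0,"tz":3,"yaw":0,"claw":8.5},
    {"tx":-3,"ty":0.2,"tz":0,"yaw":0,"claw":8.5},
    {"tx":-3,"ty":0.2,"tz":0,"yaw":0,"claw":8.5},
    {"tx":-3,"ty":0.2,"tz":0,"yaw":0,"claw":8.5},
    {"tx":-3,"ty":0.2,"tz":0,"yaw":0,"claw":8.5},
    {"tx":-3,"ty":0.2,"tz":0,"yaw":0,"claw":8.5},
    {"tx":-0.4,"ty":0,"tz":0,"yaw":0,"claw":8.5},
    {"tx":0,"ty":0,"tz":0,"yaw":0,"claw":8.5},
    {"tx":0,"ty":0,"tz":0,"yaw":0,"claw":8.5}
  ]
}}

```text
time_s: 26.4
position: [0.4331, 0.2933, 0.1766]
tool_rot: [[-0.919, 0.395, 0.001], [0.395, 0.919, 0.0], [-0.001, 0.001, -1.0]]
ft_force: [-0.4, 0.4, 0.3]
grip_width: 0.0849
gripper_force: 0.0
```

Run:
```python
from h import *
im,d,m=grab("scene");W=world(d,m); W0=world(np.load("scene0.npz")["d"],m)
for c in([.669,.121],[.586,.283]):
  for w in(W0,W):
    X=w[(np.linalg.norm(w[...,:2]-c,axis=-1)<.045)&(w[...,2]>.115)&(w[...,2]<.14)];print(len(X),X.mean(0).round(4))
print("ft",ftz(6))
```

```text
372 [0.6761 0.1192 0.1246]
368 [0.6758 0.1187 0.1246]
292 [0.5935 0.2803 0.1247]
290 [0.5925 0.28   0.1246]
ft (array([ 0.2 , -0.18,  0.18]), array([0.4 , 0.52, 0.41]))
```

Tins 1 and 2 are back within 1 mm of where they stood. Next I'll weigh the third.

Call:
{"fn": "servo_tool", "kwargs": {
  "steps": [
    {"tx":0,"ty":0,"tz":-2,"yaw":0,"claw":8.5},
    {"tx":0,"ty":0,"tz":-2,"yaw":0,"claw":8.5},
    {"tx":0,"ty":0,"tz":-2,"yaw":0,"claw":8.5},
    {"tx":0,"ty":0,"tz":-2,"yaw":0,"claw":8.5},
    {"tx":0,"ty":0,"tz":-2,"yaw":0,"claw":8.5},
    {"tx":0,"ty":0,"tz":-1.5,"yaw":0,"claw":8.5},
    {"tx":0,"ty":0,"tz":-0.5,"yaw":0,"claw":8.5},
    {"tx":0,"ty":0,"tz":0,"yaw":0,"claw":8.5},
    {"tx":0,"ty":0,"tz":0,"yaw":0,"claw":7.2},
    {"tx":0,"ty":0,"tz":0,"yaw":0,"claw":6.8},
    {"tx":0,"ty":0,"tz":0,"yaw":0,"claw":6.4},
    {"tx":0,"ty":0,"tz":0,"yaw":0,"claw":5.5},
    {"tx":0,"ty":0,"tz":0,"yaw":0,"claw":5.5},
    {"tx":0,"ty":0,"tz":0,"yaw":0,"claw":5.5}
  ]
}}

```text
time_s: 28.15
position: [0.4328, 0.2937, 0.0577]
tool_rot: [[-0.919, 0.395, 0.002], [0.395, 0.919, 0.001], [-0.002, 0.002, -1.0]]
ft_force: [-1.4, 1.1, 6.8]
grip_width: 0.0628
gripper_force: 59.1
```

Call:
{"fn": "servo_tool", "kwargs": {
  "steps": [
    {"tx":0,"ty":0,"tz":0.5,"yaw":0,"claw":5.5},
    {"tx":0,"ty":0,"tz":1,"yaw":0,"claw":5.5},
    {"tx":0,"ty":0,"tz":1.5,"yaw":0,"claw":5.5},
    {"tx":0,"ty":0,"tz":1,"yaw":0,"claw":5.5},
    {"tx":0,"ty":0,"tz":0,"yaw":0,"claw":5.5},
    {"tx":0,"ty":0,"tz":0,"yaw":0,"claw":5.5},
    {"tx":0,"ty":0,"tz":0,"yaw":0,"claw":5.5}
  ]
}}

```text
time_s: 28.85
position: [0.4318, 0.2932, 0.096]
tool_rot: [[-0.919, 0.395, -0.001], [0.395, 0.919, -0.0], [0.001, -0.001, -1.0]]
ft_force: [-0.0, -0.1, -1.9]
grip_width: 0.063
gripper_force: 59.7
```

Run:
```python
from h import *
print("ft",ftz(12)); o=env.observe();print(o["time_s"],o["position"],o["grip_width"],o["gripper_force"],o["wrist_torque"])
```

```text
ft (array([ 0.24,  0.02, -2.5 ]), array([0.43, 0.46, 0.57]))
29.45 [0.43211159 0.29331723 0.09652308] 0.06299816858954613 59.69556748867035 [-0.03990954  0.01987633 -0.03678574]
```

Tin 2 is the fullest at about 0.55 kg, against about 0.25 kg for each of the others. I'll set tin 3 down and go back to tin 2.

Call:
{"fn": "servo_tool", "kwargs": {
  "steps": [
    {"tx":0,"ty":0,"tz":-1.5,"yaw":0,"claw":5.5},
    {"tx":0,"ty":0,"tz":-1.2,"yaw":0,"claw":5.5},
    {"tx":0,"ty":0,"tz":-0.7,"yaw":0,"claw":5.5},
    {"tx":0,"ty":0,"tz":-0.4,"yaw":0,"claw":5.5},
    {"tx":0,"ty":0,"tz":-0.2,"yaw":0,"claw":5.5},
    {"tx":0,"ty":0,"tz":0,"yaw":0,"claw":5.5},
    {"tx":0,"ty":0,"tz":0,"yaw":0,"claw":5.5}
  ]
}}

```text
time_s: 30.15
position: [0.4321, 0.2933, 0.0576]
tool_rot: [[-0.919, 0.395, 0.001], [0.395, 0.919, -0.0], [-0.001, 0.0, -1.0]]
ft_force: [-3.2, -2.1, 6.5]
grip_width: 0.0629
gripper_force: 60.8
```

Call:
{"fn": "servo_tool", "kwargs": {
  "steps": [
    {"tx":0,"ty":0,"tz":0,"yaw":0,"claw":6.8},
    {"tx":0,"ty":0,"tz":0,"yaw":0,"claw":7.6},
    {"tx":0,"ty":0,"tz":0,"yaw":0,"claw":8.5},
    {"tx":0,"ty":0,"tz":0,"yaw":0,"claw":8.5},
    {"tx":0,"ty":0,"tz":0,"yaw":0,"claw":8.5},
    {"tx":0,"ty":0,"tz":2,"yaw":0,"claw":8.5},
    {"tx":0,"ty":0,"tz":3,"yaw":0,"claw":8.5},
    {"tx":0,"ty":0,"tz":4,"yaw":0,"claw":8.5},
    {"tx":0,"ty":0,"tz":3,"yaw":0,"claw":8.5},
    {"tx":3,"ty":-0.2,"tz":0,"yaw":0,"claw":8.5},
    {"tx":3,"ty":-0.2,"tz":0,"yaw":0,"claw":8.5},
    {"tx":3,"ty":-0.2,"tz":0,"yaw":0,"claw":8.5},
    {"tx":3,"ty":-0.2,"tz":0,"yaw":0,"claw":8.5},
    {"tx":3,"ty":-0.2,"tz":0,"yaw":0,"claw":8.5},
    {"tx":0.4,"ty":0,"tz":0,"yaw":0,"claw":8.5},
    {"tx":0,"ty":0,"tz":0,"yaw":0,"claw":8.5},
    {"tx":0,"ty":0,"tz":0,"yaw":0,"claw":8.5}
  ]
}}

```text
time_s: 31.85
position: [0.5852, 0.2836, 0.1765]
tool_rot: [[-0.919, 0.394, -0.001], [0.394, 0.919, -0.0], [0.001, -0.0, -1.0]]
ft_force: [0.3, -0.3, -0.4]
grip_width: 0.085
gripper_force: 0.0
```

Call:
{"fn": "servo_tool", "kwargs": {
  "steps": [
    {"tx":0,"ty":0,"tz":-2,"yaw":0,"claw":8.5},
    {"tx":0,"ty":0,"tz":-2,"yaw":0,"claw":8.5},
    {"tx":0,"ty":0,"tz":-2,"yaw":0,"claw":8.5},
    {"tx":0,"ty":0,"tz":-2,"yaw":0,"claw":8.5},
    {"tx":0,"ty":0,"tz":-2,"yaw":0,"claw":8.5},
    {"tx":0,"ty":0,"tz":-1.5,"yaw":0,"claw":8.5},
    {"tx":0,"ty":0,"tz":-0.5,"yaw":0,"claw":8.5},
    {"tx":0,"ty":0,"tz":0,"yaw":0,"claw":8.5},
    {"tx":0,"ty":0,"tz":0,"yaw":0,"claw":7.2},
    {"tx":0,"ty":0,"tz":0,"yaw":0,"claw":6.8},
    {"tx":0,"ty":0,"tz":0,"yaw":0,"claw":6.4},
    {"tx":0,"ty":0,"tz":0,"yaw":0,"claw":5.5},
    {"tx":0,"ty":0,"tz":0,"yaw":0,"claw":5.5},
    {"tx":0,"ty":0,"tz":0,"yaw":0,"claw":5.5}
  ]
}}

```text
time_s: 33.25
position: [0.5864, 0.2834, 0.0578]
tool_rot: [[-0.919, 0.395, 0.001], [0.395, 0.919, 0.0], [-0.001, 0.001, -1.0]]
ft_force: [-1.9, -0.8, 5.9]
grip_width: 0.0629
gripper_force: 60.9
```

Call:
{"fn": "servo_tool", "kwargs": {
  "steps": [
    {"tx":0,"ty":0,"tz":0.5,"yaw":0,"claw":5.5},
    {"tx":0,"ty":0,"tz":1.5,"yaw":0,"claw":5.5},
    {"tx":0,"ty":0,"tz":2,"yaw":0,"claw":5.5},
    {"tx":0,"ty":0,"tz":2,"yaw":0,"claw":5.5},
    {"tx":0,"ty":0,"tz":2,"yaw":0,"claw":5.5},
    {"tx":0,"ty":0,"tz":2,"yaw":0,"claw":5.5},
    {"tx":0,"ty":0,"tz":2,"yaw":0,"claw":5.5},
    {"tx":0,"ty":0,"tz":2,"yaw":0,"claw":5.5},
    {"tx":0,"ty":0,"tz":2,"yaw":0,"claw":5.5},
    {"tx":0,"ty":0,"tz":1.5,"yaw":0,"claw":5.5},
    {"tx":0,"ty":0,"tz":0.5,"yaw":0,"claw":5.5},
    {"tx":0,"ty":0,"tz":0,"yaw":0,"claw":5.5}
  ],
  "newtons": 70
}}

```text
time_s: 34.45
position: [0.586, 0.2833, 0.2364]
tool_rot: [[-0.919, 0.395, -0.0], [0.395, 0.919, 0.0], [0.0, -0.0, -1.0]]
ft_force: [-0.4, -0.6, -4.8]
grip_width: 0.0627
gripper_force: 72.9
```

Call:
{"fn": "servo_tool", "kwargs": {
  "steps": [
    {"tx":-0.3,"ty":-0.8,"tz":0,"yaw":0,"claw":5.5},
    {"tx":-0.6,"ty":-1.5,"tz":0,"yaw":0,"claw":5.5},
    {"tx":-0.8,"ty":-2,"tz":0,"yaw":0,"claw":5.5},
    {"tx":-0.8,"ty":-2,"tz":0,"yaw":0,"claw":5.5},
    {"tx":-0.8,"ty":-2,"tz":0,"yaw":0,"claw":5.5},
    {"tx":-0.8,"ty":-2,"tz":0,"yaw":0,"claw":5.5},
    {"tx":-0.8,"ty":-2,"tz":0,"yaw":0,"claw":5.5},
    {"tx":-0.8,"ty":-2,"tz":0,"yaw":0,"claw":5.5},
    {"tx":-0.8,"ty":-2,"tz":0,"yaw":0,"claw":5.5},
    {"tx":-0.8,"ty":-2,"tz":0,"yaw":0,"claw":5.5},
    {"tx":-0.8,"ty":-2,"tz":0,"yaw":0,"claw":5.5},
    {"tx":-0.6,"ty":-2,"tz":0,"yaw":0,"claw":5.5},
    {"tx":-0.5,"ty":-2,"tz":0,"yaw":0,"claw":5.5},
    {"tx":-0.3,"ty":-1,"tz":0,"yaw":0,"claw":5.5},
    {"tx":-0.2,"ty":-0.6,"tz":0,"yaw":0,"claw":5.5},
    {"tx":0,"ty":0,"tz":0,"yaw":0,"claw":5.5},
    {"tx":0,"ty":0,"tz":0,"yaw":0,"claw":5.5},
    {"tx":0,"ty":0,"tz":0,"yaw":0,"claw":5.5},
    {"tx":0,"ty":0,"tz":0,"yaw":0,"claw":5.5},
    {"tx":0,"ty":0,"tz":0,"yaw":0,"claw":5.5}
  ]
}}

```text
time_s: 36.45
position: [0.4891, 0.0247, 0.2365]
tool_rot: [[-0.919, 0.394, -0.0], [0.394, 0.919, 0.0], [0.0, 0.0, -1.0]]
ft_force: [0.0, -0.9, -5.3]
grip_width: 0.0629
gripper_force: 73.2
```

Run:
```python
from h import *
im,d,m=grab("scene");W=world(d,m); W0=world(np.load("scene0.npz")["d"],m)
for c in([.669,.121],[.432,.293]):
  for w in(W0,W):
    X=w[(np.linalg.norm(w[...,:2]-c,axis=-1)<.045)&(w[...,2]>.115)&(w[...,2]<.14)];print(len(X),X.mean(0).round(4))
o=env.observe();p=o["position"]
X=W[(np.linalg.norm(W[...,:2]-p[:2],axis=-1)<.036)&(W[...,2]>.05)];print("held lowest z",np.sort(X[:,2])[:5],o["time_s"],p,o["ft_force"],np.abs(o["qvel"]).max())
cv2.imwrite("pics/f.png",im[80:300,60:500][:,:,::-1])
```

```text
372 [0.6761 0.1192 0.1246]
371 [0.6758 0.1187 0.1246]
227 [0.441  0.2905 0.1245]
230 [0.4397 0.2899 0.1244]
held lowest z [0.17905222 0.17937133 0.1795297  0.17957705 0.18014713] 36.5 [0.48914173 0.02460056 0.2364849 ] [-0.52058226 -0.12078401 -5.64487336] 0.24213154080031027
```

View pics/f.png

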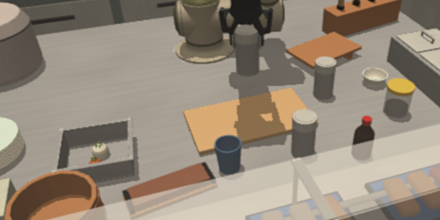

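The final view shows the tin held upright over the cleared board at (247,50). Both scraps are in the pan near (97,152), and the other two tins stand in place at (304,132) and (324,77). The tin's underside is at z ≈ 0.179, about 16 cm above the board.

```bash
python3 -c "
from rig import env
print(env.close_job())"
```

```text
the job is handed in; nothing more can be done
None
```

Job handed in: both vegetable ends are in the scrap pan, and the fullest tin (about 0.55 kg; the other two about 0.25 kg each) is held upright about 16 cm above the cleared board, with the two lighter tins back within about 1.5 mm of where they stood.

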